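# Put the diamond hole saws back on their stand in order of size

## Task

Put the four diamond hole saws back on their stand in order of diameter, the smallest at the red end and the largest at the other, each one standing mouth down over a post and centred on it. Set them down rather than letting them drop, because the diamond rims chip, and leave the primer jar standing where it is.

Things in the scene. Friction and masses are not known exactly. Their poses are not given: they have to be found in the camera images.
- saw32_mid (a point): Diamond hole saw, 32 mm across: round blue barrel 32 mm wide, 46 mm high, open below, brass-coloured diamond rim; on its closed top a bright hexagon hub 22 mm wide, 24 mm high; 70 mm high in all. Inside 26 mm wide, 40 mm deep. Stands loose, mouth down, on the bench; 60 to 300 g; take it from above across the barrel. Point on its axis, half-way up (35 mm above the rim); z up.
- saw43_mid (a point): Diamond hole saw, 43 mm across: round blue barrel 43 mm wide, 46 mm high, open below, brass-coloured diamond rim; on its closed top a bright hexagon hub 22 mm wide, 24 mm high; 70 mm high in all. Inside 37 mm wide, 40 mm deep. Stands loose, mouth down, on the bench; 60 to 300 g; take it from above across the barrel. Point on its axis, half-way up (35 mm above the rim); z up.
- saw54_mid (a point): Diamond hole saw, 54 mm across: round blue barrel 54 mm wide, 46 mm high, open below, brass-coloured diamond rim; on its closed top a bright hexagon hub 22 mm wide, 24 mm high; 70 mm high in all. Inside 48 mm wide, 40 mm deep. Stands loose, mouth down, on the bench; 60 to 300 g; take it from above across the barrel. Point on its axis, half-way up (35 mm above the rim); z up.
- saw65_mid (a point): Diamond hole saw, 65 mm across: round blue barrel 65 mm wide, 46 mm high, open below, brass-coloured diamond rim; on its closed top a bright hexagon hub 22 mm wide, 24 mm high; 70 mm high in all. Inside 59 mm wide, 40 mm deep. Stands loose, mouth down, on the bench; 60 to 300 g; take it from above across the barrel. Point on its axis, half-way up (35 mm above the rim); z up.
- post_a: Steel post, first of the row: 10 mm wide, 30 mm high, round top, in a black seat 24 mm wide. Four alike posts stand 95 mm apart in line, a to d, on the fixed stand, a white board 370 x 70 mm, 18 mm thick. Origin at the post's foot, on the board's top, where a saw's rim comes to rest; y along the row from a to d, x across it, z up.
- post_b: Steel post, second of the row, next to post_a: 10 mm wide, 30 mm high, round top, in a black seat 24 mm wide. Four alike posts stand 95 mm apart in line, a to d, on the fixed stand, a white board 370 x 70 mm, 18 mm thick. Origin at the post's foot, on the board's top, where a saw's rim comes to rest; y along the row from a to d, x across it, z up.
- post_c: Steel post, third of the row, next to post_d: 10 mm wide, 30 mm high, round top, in a black seat 24 mm wide. Four alike posts stand 95 mm apart in line, a to d, on the fixed stand, a white board 370 x 70 mm, 18 mm thick. Origin at the post's foot, on the board's top, where a saw's rim comes to rest; y along the row from a to d, x across it, z up.
- post_d: Steel post, last of the row: 10 mm wide, 30 mm high, round top, in a black seat 24 mm wide. Four alike posts stand 95 mm apart in line, a to d, on the fixed stand, a white board 370 x 70 mm, 18 mm thick. Origin at the post's foot, on the board's top, where a saw's rim comes to rest; y along the row from a to d, x across it, z up.
- red_cap: Red end cap of the stand, 74 x 24 mm, 24 mm high, 54.5 mm beyond the end post: beyond post_a at some starts, beyond post_d at others (the other end has a like cap in grey). It marks the end where the smallest saw belongs. Fixed; origin at the centre of its underside, on the bench.
- primer_jar: White primer jar with a yellow lid, 50 mm in diameter and 75 mm high, standing loose among the hole saws. Origin at the centre of its underside, z up.
Not all that is in view belongs to the job. Leave any purple or turquoise look-alike of the part that bears saw65_mid alone.

How it is judged:
By the outcome, as a careful person would: the job done as asked, in the order asked, and still so for the second after the job is handed in, with the robot touching nothing.
It also fails if it takes over 90 s, if anything falls off the work surface, if the arm or the gripper's body presses on something with over 40 N, if the wrist force passes 120 N, or if a joint passes its speed limit or range.

## Robot

A 6-joint arm with a two-finger parallel gripper is mounted at the origin on the work surface. World frame = base frame: x ahead of the robot, y to its left, z up, the work surface at z = 0. Lengths are in mm, angles in rad, forces in N, time in s.
With the tool pointing down it reaches from about 275 to 1000 mm from the base axis. Payload 8.4 kg.
Tool frame: the origin (TCP) lies on the centre line of the jaws, within the pads' length; the fingertips stand 19 mm ahead of it and the grasp point (between the pads) is the TCP; z points along the fingers, y is the line along which they close (so a half turn about z gives the same grasp; the last joint's range is limited). The gripper opens to 85 mm and grips with 20 to 120 N. Pads are 22 mm wide; open, the fingers measure 114 mm over their backs; the gripper's body (76 mm by 85 mm) begins 54 mm behind the grasp point. The pads swing forward as they close: fully open they stand 13 mm farther back than shut.
Start: joints at [1.101, 0.353, 1.633, -0, 1.155, -0.002], TCP at [281.826, 557.855, 250.281] pointing down, gripper open.
Joint ranges: [-2.63, 2.63], [-0.92, 2.1], [0.06, 2.66], [-1.3, 4.44], [0, 2.69], [-3.02, 3.02]. Speed limits (rad/s): [2.22, 2.22, 2.79, 3.14, 3.14, 3.14].

## Interface

Orientations are given as a unit quaternion [w, x, y, z].
In Python, from plant import robot, camera, calibration, finder gives the robot as it stands.
- The arm moves only by the shell command python3 -m jog 'ROWS'. ROWS is JSON, a list of rows, each a list of 3 entries, a list of its own where there are three numbers: the shift along the tool's x, y, z in mm, then the turn, a rotation vector about the tool's x, y, z in degrees, then the opening, from 0 (shut) to 1 (fully open). In form: [[[x, y, z], [wx, wy, wz], fingers], ...]. A call has 1 to 12 rows; each row shifts and turns the commanded pose from where the row before left it, along the tool's axes as they then stand; what a row does not reach is not made up. A row lasts 1/12 s, in which the tool goes at most 41.7 mm and 7.16 degrees, less where a joint would pass 70% of its speed; a pose out of reach is approached as far as the arm can. A call is refused whole if a number of a shift passes 41.7 or a number of a turn 7.16, either way. A call with a gripper value outside its range is refused whole. The fingers move at their own pace and stop on an object; the grip force is fixed at half the most. Time passes only in rows, so rows that do not move let the fingers close. It gives the time, the measured TCP pose, the force, the opening and the grip force at its end, in the units of the state.
- robot.sense(): the state, without advancing time (a new reading comes with each control period).
- camera(name): name is "scene" or "top"; returns (picture, depth): 420x560x3 uint8, blue, green, red; 420x560 float32, mm along the optical axis (not along the pixel's ray), 0 where there is no reading.
- calibration(name): a dict with "intrinsics" (3x3 intrinsics, pixels), "rvec" (rotation vector, rad) and "tvec" (3), from world to camera coordinates, as OpenCV has them. Camera axes: x right, y down, z forward; pixel columns grow to the right and rows downward; lengths in mm; the calibration is good to about 2 mm. A picture is of the moment at which its call begins. calibration takes no time and is no camera call.
- robot.hand_in(): hands the job in; it is judged then, once.
Trained networks look in the newest picture that a camera, given by its name, has taken for a name from the list of things; names that differ only in an ending like _2 or _b are one class to them, and where a whole thing is asked for, a point or a joint stands for the part that bears it (a point fixed in the world has none). Each returns a list of dicts, best first, with "p" (0 to 1); they miss things now and then, are a little off and sometimes report something else, mostly with a low value. They report only what shows in the picture. A call takes as long as a camera call. They do not tell look-alikes from the thing itself.
- finder.search_frame(camera, name): "centre" ([column, row] in pixels, amid what is visible of it).
The state is a dict: "time_s": time; "qpos": joint angles; "joint_velocities": joint speeds; "tau": joint torques, N m; "tcp_pos": TCP position; "ee_rot": TCP orientation; "wrist_force": force on the tool from outside, world axes, zero at the start; "torque": the same for the moment, N m; "grip_width": finger opening in mm; "grip_force": force on a finger pad.
Only numpy, scipy, OpenCV 4.12 (cv2) and the standard library are available. Lean on these libraries where they do the work, as an engineer would, in place of code of your own. Each camera call takes 0.05 s, during which the arm holds its last target. There are 200 camera calls.

## Working session

There is one attempt and no reset: what is moved stays moved. The work goes in short steps, Python scripts to look and compute and a shell command to move; the robot and the scene stay as the last step left them, time stands still between calls to the robot, and variables do not carry over. Pictures are saved under pics/ and viewed, at most 14 in all, crops included, and the job is handed in when it is done.

```bash
mkdir -p pics; ls; cat > h.py <<'E'
import numpy as np, cv2
from plant import robot, camera, calibration, finder
def cal(n):
    c=calibration(n); K=np.array(c['intrinsics']); R=cv2.Rodrigues(np.array(c['rvec'],float))[0]; t=np.array(c['tvec'],float).ravel(); return K,R,t
def pix2plane(n,uv,z):
    K,R,t=cal(n); d=R.T@np.linalg.inv(K)@np.array([uv[0],uv[1],1.]); o=-R.T@t
    return o+d*(z-o[2])/d[2]
def cloud(n,depth):
    K,R,t=cal(n); v,u=np.mgrid[:depth.shape[0],:depth.shape[1]]
    p=np.stack([(u-K[0,2])/K[0,0]*depth,(v-K[1,2])/K[1,1]*depth,depth],-1)
    return (p-t)@R
def proj(n,X):
    K,R,t=cal(n); p=K@(R@np.array(X,float)+t); return p[:2]/p[2]
E
python3 - <<'E'
from h import *
for n in ['top','scene']:
    im,d=camera(n); cv2.imwrite(f'pics/{n}0.png',im)
    K,R,t=cal(n); print(n,K[0,0],-R.T@t)
    P=cloud(n,d); np.save(f'{n}0.npy',P)
    for nm in ['saw32_mid','saw43_mid','saw54_mid','saw65_mid','post_a','red_cap','primer_jar']:
        for r in finder.search_frame(n,nm)[:6]:
            c=r['centre']; print(nm,round(r['p'],2),np.round(c),np.round(P[int(c[1]),int(c[0])]))
s=robot.sense(); print(s)
E
```

```text
pics
top 417.5644904177802 [353.76077853   5.12843706 950.39833313]
saw32_mid 0.76 [210. 254.] [422. 122.  73.]
saw43_mid 0.96 [143. 239.] [449. 267.  64.]
saw54_mid 0.72 [331. 253.] [ 428. -133.   46.]
saw65_mid 0.67 [270. 242.] [449.  -0.  71.]
saw65_mid 0.59 [265. 293.] [342.   6.  71.]
post_a 0.45 [249. 172.] [614.  51.  17.]
post_a 0.41 [208. 169.] [615. 142.  40.]
post_a 0.4 [329. 170.] [ 625. -136.   21.]
red_cap 0.82 [183. 170.] [616. 199.  23.]
primer_jar 0.56 [388. 243.] [ 449. -251.   75.]
scene 540.2388519867113 [1244.17916954  197.99095103  765.87123423]
saw32_mid 0.7 [346. 221.] [446. 122.  41.]
saw43_mid 0.69 [423. 245.] [478. 275.  44.]
saw54_mid 0.68 [221. 202.] [ 456. -136.   42.]
saw65_mid 0.85 [284. 222.] [486.   6.  46.]
saw65_mid 0.81 [375. 253.] [524. 188.  48.]
saw65_mid 0.62 [305. 187.] [366.  18.  46.]
post_a 0.67 [344. 294.] [622. 150.  29.]
post_a 0.66 [242. 274.] [622. -38.  28.]
post_a 0.6 [224. 202.] [ 455. -132.   45.]
post_a 0.54 [347. 220.] [444. 122.  42.]
post_a 0.51 [189. 266.] [ 620. -143.   21.]
post_a 0.48 [289. 285.] [624.  49.  25.]
red_cap 0.82 [373. 306.] [631. 201.  25.]
primer_jar 0.58 [163. 196.] [ 472. -260.   45.]
{'time_s': 0.8, 'qpos': array([ 1.10062206e+00,  3.52956129e-01,  1.63339132e+00, -2.72577941e-05,
        1.15518994e+00, -2.39631213e-03]), 'joint_velocities': array([-0.00033686, -0.00041006, -0.00046013,  0.00082827,  0.00092784,
        0.00081624]), 'tau': array([-3.38839898e-03, -6.05109286e+01, -3.42420387e+01, -3.27023445e-04,
        1.09314315e-03, -9.48894126e-06]), 'tcp_pos': array([281.82589172, 557.8663965 , 250.31210683]), 'ee_rot': array([1.85901698e-05, 2.31757002e-01, 9.72773710e-01, 2.39425803e-05]), 'wrist_force': array([0.34731385, 0.37985575, 0.15128456]), 'torque': array([-0.03117185,  0.04071158, -0.04036472]), 'grip_force': 0.0, 'grip_width': 85.49371895011063}
```

```bash
python3 - <<'E'
import cv2
a=cv2.imread('pics/top0.png')[140:330,100:430]; cv2.imwrite('pics/topc.png',cv2.resize(a,None,fx=2.4,fy=2.4,interpolation=cv2.INTER_CUBIC))
E
```

```text
(no output)
```

View pics/topc.png

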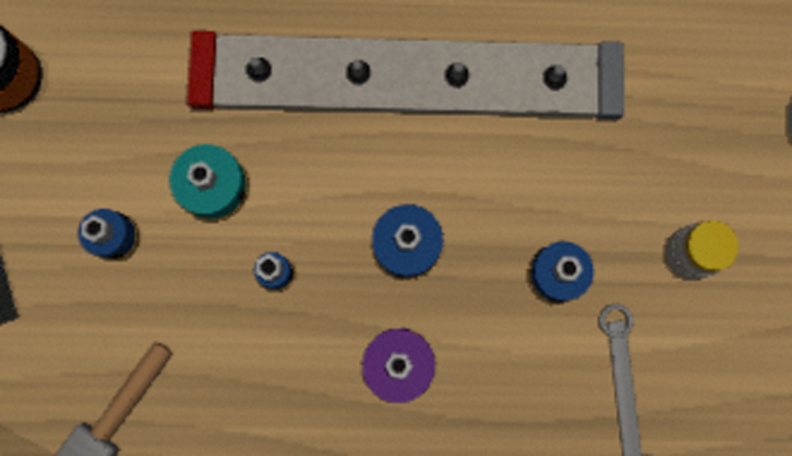

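View pics/scene0.png

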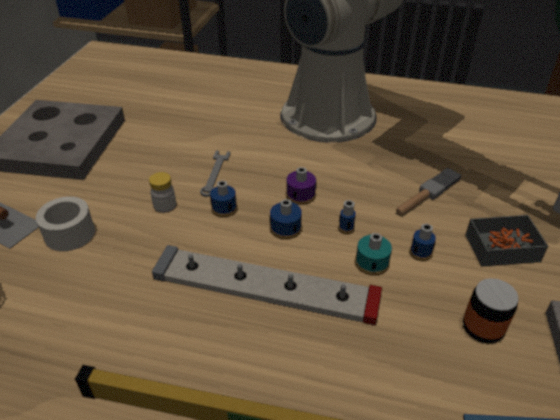

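The top view (crop ×2.4, offset 100,140) shows these candidates for saw65, as full-frame pixels:
- blue (270,242): the real one
- purple (265,293) and turquoise (187,215): look-alikes

The other blue saws are the 32 at (213,253), the 43 at (143,239) and the 54 at (335,253). The red cap is at (183,169), on the +y end.

```bash
python3 - <<'E'
from h import *
im=cv2.imread('pics/top0.png'); P=np.load('top0.npy'); hsv=cv2.cvtColor(im,cv2.COLOR_BGR2HSV)
z=P[...,2]
for nm,(u,v),r in [('32',(213,253),16),('43',(143,239),21.5),('54',(335,253),27),('65',(270,242),32.5)]:
    b=np.zeros(z.shape,bool); b[v-22:v+23,u-22:u+23]=1
    near=b&(np.abs(z-46)<5)
    q=P[near][:,:2].astype(np.float32); c,R=cv2.minEnclosingCircle(q)
    h=b&(z>64)&(z<76); ch=P[h][:,:2]
    print(nm,'barrel',np.round(c,1),round(R,1),len(q),'hub',np.round(ch.mean(0),1),np.round((ch.max(0)+ch.min(0))/2,1),h.sum(),np.median(z[h]))
b=np.zeros(z.shape,bool); b[150:200,175:365]=1
# posts: points above board
m=(b&(z>32)&(z<60)).astype(np.uint8); n,l,s,c=cv2.connectedComponentsWithStats(m)
for i in range(1,n):
    if s[i,4]>2: print('post',s[i,4],np.round(P[l==i].mean(0),1), np.round(P[l==i].max(0),1))
bd=b&(z>10)&(z<28); q=P[bd][:,:2].astype(np.float32); print(cv2.minAreaRect(q),bd.sum())
m=(b&(hsv[...,2]<70)&(z>8)).astype(np.uint8);n,l,s,c=cv2.connectedComponentsWithStats(m)
for i in range(1,n):
    if s[i,4]>8: print('dark',s[i,4],c[i],pix2plane('top',c[i],25)[:2])
E
```

```text
32 barrel [426.2 120.2] 15.8 83 hub [426.2 120. ] [426.4 120.4] 83 70.5494611315847
43 barrel [457.7 273. ] 21.5 208 hub [457.1 272.5] [457.1 272.7] 91 69.86018864360845
54 barrel [ 429.6 -143.1] 27.0 383 hub [ 429.6 -142.6] [ 429.9 -142.6] 86 70.97144705480336
65 barrel [455.4  -0.8] 32.3 607 hub [455.   -0.8] [455.   -1.4] 79 70.82784669184913
post 22 [617.5 143.6  43.9] [622.4 148.3  49.7]
post 22 [617.3  49.   43.8] [623.   54.3  48.4]
post 21 [616.6 -45.6  44.8] [622.8 -40.6  50.7]
post 22 [ 616.7 -139.7   44.8] [ 622.3 -135.8   51.4]
((617.5752563476562, 2.23785400390625), (74.96529388427734, 417.88250732421875), 0.057379405945539474) 5338
dark 69 [207.7826087 169.       ] [616.61123892 142.17511535]
dark 65 [249.10769231 170.13846154] [616.22561377  47.96124545]
dark 62 [289.9516129  171.48387097] [615.31824087 -45.74798588]
dark 63 [330.6984127  172.41269841] [ 615.39380695 -139.81042686]
dark 17 [185.58823529 183.88235294] [580.50450926 190.45346386]
dark 30 [207.36666667 184.03333333] [581.29049174 141.44601809]
dark 37 [242. 185.] [580.84754095  63.08142191]
dark 33 [284. 186.] [580.71121817 -32.49990783]
dark 32 [329.03125 187.1875 ] [ 580.29268517 -135.67476806]
dark 19 [353.21052632 188.26315789] [ 579.03440575 -191.35006634]
```

```bash
python3 - <<'E'
import cv2
a=cv2.imread('pics/top0.png')[155:275,120:360]; cv2.imwrite('pics/topd.png',cv2.resize(a,(800,400),interpolation=cv2.INTER_CUBIC))
E
```

```text
(no output)
```

View pics/topd.png

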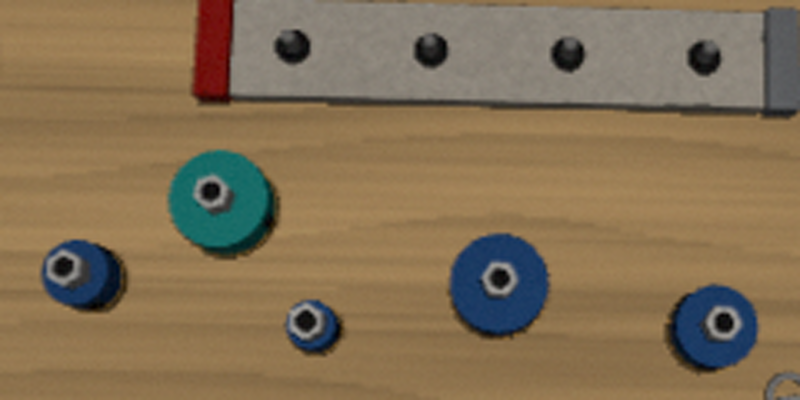

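Saw65 is the blue one at (270,242), confirmed in the close crop: it is clearly blue, and the others are turquoise and purple. First I'll align the tool so that its x is world +y and its y is world +x.

```bash
python3 -m jog '[[[0,0,13],[0,0,7.02],1],[[0,0,13],[0,0,7.02],1],[[0,0,13],[0,0,7.02],1],[[0,0,13],[0,0,7.02],1],[[0,0,13],[0,0,7.02],1],[[0,0,13],[0,0,7.02],1],[[0,0,13],[0,0,7.02],1],[[0,0,13],[0,0,7.02],1],[[0,0,13],[0,0,7.04],1],[[0,0,0],[0,0,0],1]]'
python3 -m jog '[[[-31.5,19.5,0],[0,0,0],1],[[-31.5,19.5,0],[0,0,0],1],[[-31.5,19.5,0],[0,0,0],1],[[-31.5,19.5,0],[0,0,0],1],[[-31.5,19.5,0],[0,0,0],1],[[-31.5,19.5,0],[0,0,0],1],[[-31.5,19.5,0],[0,0,0],1],[[-31.5,19.5,0],[0,0,0],1],[[-31.5,19.5,0],[0,0,0],1],[[0,0,0],[0,0,0],1],[[0,0,0],[0,0,0],1]]'
```

```text
time_s: 1.63
tcp_pos: [281.1, 556.5, 130.8]
ee_rot: [0.001, 0.709, 0.705, -0.002]
wrist_force: [-0.0, -0.4, -1.0]
grip_width: 85.3
grip_force: 0.0
time_s: 2.55
tcp_pos: [458.6, 273.0, 134.1]
ee_rot: [0.0, 0.707, 0.707, 0.001]
wrist_force: [-0.3, -0.2, 0.1]
grip_width: 85.2
grip_force: 0.0
```

```bash
python3 -m jog '[[[0,-0.5,30],[0,0,0],1],[[0,-0.5,30],[0,0,0],1],[[0,0,30],[0,0,0],1],[[0,0,15],[0,0,0],1],[[0,0,4],[0,0,0],0.8],[[0,0,0],[0,0,0],0.3],[[0,0,0],[0,0,0],0],[[0,0,0],[0,0,0],0],[[0,0,0],[0,0,0],0],[[0,0,0],[0,0,0],0],[[0,0,0],[0,0,0],0],[[0,0,0],[0,0,0],0]]'
```

```text
time_s: 3.55
tcp_pos: [457.1, 275.2, 25.8]
ee_rot: [0.0, 0.707, 0.707, 0.001]
wrist_force: [-1.5, 1.9, 8.0]
grip_width: 41.5
grip_force: 61.3
```

```bash
python3 -m jog '[[[0,0,-15],[0,0,0],0],[[0,0,-35],[0,0,0],0],[[0,0,-35],[0,0,0],0],[[-28,20,0],[0,0,0],0],[[-28,20,0],[0,0,0],0],[[-28,20,0],[0,0,0],0],[[-28,20,0],[0,0,0],0],[[-28,20,0],[0,0,0],0],[[-28,20,0],[0,0,0],0],[[-28,20,0],[0,0,0],0],[[-28,20,0],[0,0,0],0],[[0,0,0],[0,0,0],0]]'
python3 -m jog '[[[0,0,0],[0,0,0],0],[[0,0,0],[0,0,0],0]]'
python3 - <<'E'
from h import *
for n in ['top','scene']:
    im,d=camera(n); cv2.imwrite(f'pics/{n}1.png',im); np.save(f'{n}1.npy',cloud(n,d))
print(robot.sense()['tcp_pos'])
a=cv2.imread('pics/top1.png')[100:240,150:330]; b=cv2.imread('pics/scene1.png')[180:320,200:380]
cv2.imwrite('pics/v1.png',cv2.resize(np.hstack([a,b]),(800,311)))
E
```

```text
time_s: 4.55
tcp_pos: [620.2, 45.8, 110.5]
ee_rot: [0.002, 0.708, 0.706, 0.001]
wrist_force: [0.0, -0.1, -1.0]
grip_width: 41.5
grip_force: 61.0
time_s: 4.72
tcp_pos: [615.8, 50.4, 109.5]
ee_rot: [-0.0, 0.707, 0.707, -0.0]
wrist_force: [0.3, 0.5, -0.3]
grip_width: 41.7
grip_force: 61.0
[615.49839302  51.23663245 109.40054671]
```

View pics/v1.png

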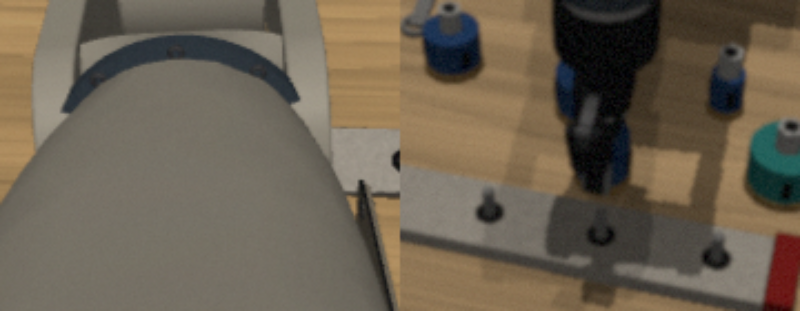

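The top view is blocked by the arm. The scene view shows the saw held above the second post, at about (600,235) in the crop. I'll lower it now and measure after release.

```bash
python3 -m jog '[[[0,1.7,15],[0,0,0],0],[[0,0,20],[0,0,0],0],[[0,0,15],[0,0,0],0],[[0,0,8],[0,0,0],0],[[0,0,3],[0,0,0],0],[[0,0,0],[0,0,0],0],[[0,0,0],[0,0,0],0]]'
python3 -m jog '[[[0,0,1],[0,0,0],0],[[0,0,1],[0,0,0],0],[[0,0,1],[0,0,0],0],[[0,0,1],[0,0,0],0],[[0,0,0],[0,0,0],0]]'
```

```text
time_s: 5.4
tcp_pos: [618.3, 50.8, 48.9]
ee_rot: [0.0, 0.707, 0.707, 0.0]
wrist_force: [-0.4, 0.3, -2.0]
grip_width: 41.2
grip_force: 61.0
time_s: 5.82
tcp_pos: [618.0, 50.3, 44.3]
ee_rot: [0.0, 0.707, 0.707, -0.0]
wrist_force: [-0.3, 0.2, -1.2]
grip_width: 41.7
grip_force: 61.0
```

```bash
python3 -m jog '[[[0,0,0.6],[0,0,0],0],[[0,0,0.6],[0,0,0],0],[[0,0,0],[0,0,0],0]]'
```

```text
time_s: 6.07
tcp_pos: [618.1, 50.3, 43.8]
ee_rot: [0.0, 0.707, 0.707, 0.0]
wrist_force: [-2.2, -0.2, 8.3]
grip_width: 41.4
grip_force: 61.9
```

```bash
python3 -m jog '[[[0,0,0],[0,0,0],1],[[0,0,0],[0,0,0],1],[[0,0,0],[0,0,0],1],[[0,0,0],[0,0,0],1],[[0,0,0],[0,0,0],1],[[0,0,-25],[0,0,0],1],[[0,0,-35],[0,0,0],1],[[0,0,-30],[0,0,0],1]]'
python3 -m jog '[[[11.6,-32,0],[0,0,0],1],[[11.6,-32,0],[0,0,0],1],[[11.6,-32,0],[0,0,0],1],[[11.6,-32,0],[0,0,0],1],[[11.6,-32,0],[0,0,0],1],[[11.6,-32,0],[0,0,0],1],[[0,0,0],[0,0,0],1],[[0,0,0],[0,0,0],1]]'
python3 - <<'E'
from h import *
im,d=camera('top'); cv2.imwrite('pics/top2.png',im); np.save('top2.npy',cloud('top',d))
print(robot.sense()['tcp_pos'])
P=np.load('top2.npy'); z=P[...,2]
b=(np.abs(P[...,0]-617)<45)&(np.abs(P[...,1]-49)<45)
q=P[b&(abs(z-64)<6)][:,:2].astype(np.float32); print(cv2.minEnclosingCircle(q),len(q),P[b&(z>82)&(z<95)].mean(0))
cv2.imwrite('pics/v2.png',cv2.resize(im[140:300,150:350],(750,600)))
E
```

```text
time_s: 6.73
tcp_pos: [617.6, 50.3, 133.8]
ee_rot: [-0.0, 0.707, 0.707, -0.001]
wrist_force: [0.2, -0.4, -0.4]
grip_width: 85.3
grip_force: 0.0
time_s: 7.4
tcp_pos: [424.7, 120.3, 133.3]
ee_rot: [-0.0, 0.707, 0.708, -0.0]
wrist_force: [0.6, -0.3, 0.3]
grip_width: 85.2
grip_force: 0.0
[426.31407772 120.28877683 133.47882118]
((617.6387329101562, 47.813087463378906), 21.67207908630371) 204 [616.84023036  47.93730929  88.08565706]
```

View pics/v2.png

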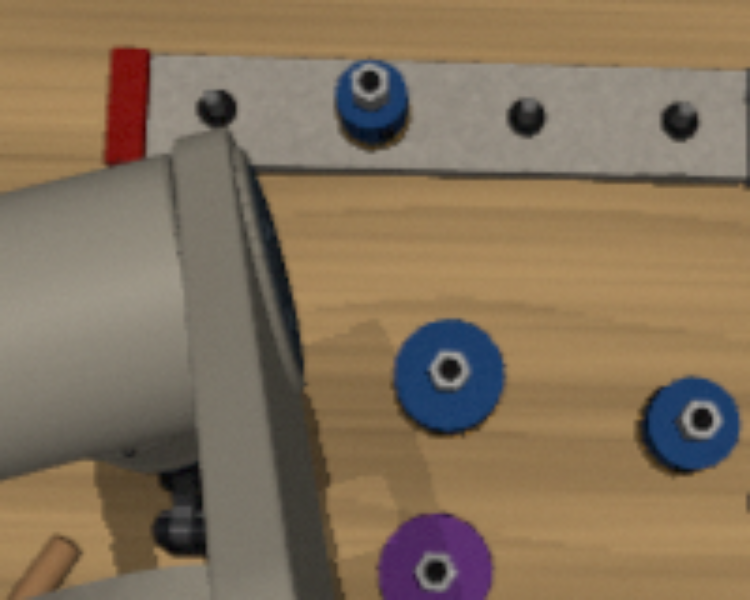

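Saw43 sits over post b, at (370,100) in the crop and about 1 mm from its axis. Saw32 is next.

```bash
python3 -m jog '[[[0,0,30],[0,0,0],1],[[0,0,30],[0,0,0],1],[[0,0,30],[0,0,0],1],[[0,0,15],[0,0,0],1],[[0,0,3],[0,0,0],0.8],[[0,0,0],[0,0,0],0.3],[[0,0,0],[0,0,0],0],[[0,0,0],[0,0,0],0],[[0,0,0],[0,0,0],0],[[0,0,0],[0,0,0],0],[[0,0,0],[0,0,0],0],[[0,0,0],[0,0,0],0]]'
python3 -m jog '[[[0,0,0],[0,0,0],0],[[0,0,0],[0,0,0],0]]'
```

```text
time_s: 8.45
tcp_pos: [427.2, 120.2, 26.4]
ee_rot: [0.001, 0.707, 0.707, 0.001]
wrist_force: [0.1, -2.2, 6.7]
grip_width: 31.1
grip_force: 59.3
time_s: 8.62
tcp_pos: [427.2, 120.2, 26.4]
ee_rot: [0.001, 0.707, 0.707, 0.001]
wrist_force: [0.2, -1.9, 7.7]
grip_width: 30.8
grip_force: 59.3
```

```bash
python3 -m jog '[[[0,0,-15],[0,0,0],0],[[0,0,-35],[0,0,0],0],[[0,0,-35],[0,0,0],0],[[4,31.7,0],[0,0,0],0],[[4,31.7,0],[0,0,0],0],[[4,31.7,0],[0,0,0],0],[[4,31.7,0],[0,0,0],0],[[4,31.7,0],[0,0,0],0],[[4,31.7,0],[0,0,0],0],[[0,0,0],[0,0,0],0],[[0,0,0],[0,0,0],0],[[0,0,0],[0,0,0],0]]'
```

```text
time_s: 9.62
tcp_pos: [615.4, 143.8, 110.1]
ee_rot: [-0.0, 0.707, 0.707, -0.0]
wrist_force: [0.4, -0.6, -0.9]
grip_width: 31.5
grip_force: 59.9
```

```bash
python3 -m jog '[[[0,1.8,15],[0,0,0],0],[[0,0,20],[0,0,0],0],[[0,0,15],[0,0,0],0],[[0,0,8],[0,0,0],0],[[0,0,4],[0,0,0],0],[[0,0,0],[0,0,0],0],[[0,0,1],[0,0,0],0],[[0,0,1],[0,0,0],0],[[0,0,0.6],[0,0,0],0],[[0,0,0],[0,0,0],0]]'
```

```text
time_s: 10.45
tcp_pos: [618.3, 144.0, 46.0]
ee_rot: [0.0, 0.707, 0.707, 0.0]
wrist_force: [0.3, -0.6, -1.7]
grip_width: 31.0
grip_force: 59.9
```

```bash
python3 -m jog '[[[0,0,0.8],[0,0,0],0],[[0,0,0.6],[0,0,0],0],[[0,0,0],[0,0,0],0]]'
```

```text
time_s: 10.7
tcp_pos: [618.2, 144.0, 44.5]
ee_rot: [0.0, 0.707, 0.707, 0.0]
wrist_force: [-0.8, -0.1, 2.8]
grip_width: 31.0
grip_force: 60.3
```

```bash
python3 -m jog '[[[0,0,0.5],[0,0,0],0],[[0,0,0],[0,0,0],0],[[0,0,0],[0,0,0],1],[[0,0,0],[0,0,0],1],[[0,0,0],[0,0,0],1],[[0,0,0],[0,0,0],1],[[0,0,0],[0,0,0],1],[[0,0,0],[0,0,0],1],[[0,0,-25],[0,0,0],1],[[0,0,-35],[0,0,0],1],[[0,0,-30],[0,0,0],1]]'
python3 -m jog '[[[-32,-20.9,0],[0,0,0],1],[[-32,-20.9,0],[0,0,0],1],[[-32,-20.9,0],[0,0,0],1],[[-32,-20.9,0],[0,0,0],1],[[-32,-20.9,0],[0,0,0],1],[[-32,-20.9,0],[0,0,0],1],[[-32,-20.9,0],[0,0,0],1],[[-32,-20.9,0],[0,0,0],1],[[-31,-21,0],[0,0,0],1],[[0,0,0],[0,0,0],1],[[0,0,0],[0,0,0],1],[[0,0,0],[0,0,0],1]]'
python3 - <<'E'
from h import *
im,d=camera('top'); P=cloud('top',d); z=P[...,2]
for y in (144,49):
    b=(np.abs(P[...,0]-617)<45)&(np.abs(P[...,1]-y)<40)
    q=P[b&(abs(z-64)<6)][:,:2].astype(np.float32); print(cv2.minEnclosingCircle(q),len(q),P[b&(z>82)&(z<95)].mean(0))
print(robot.sense()['tcp_pos'])
E
```

```text
time_s: 11.62
tcp_pos: [617.6, 143.8, 134.3]
ee_rot: [-0.0, 0.707, 0.707, -0.001]
wrist_force: [0.1, 0.1, 0.0]
grip_width: 85.6
grip_force: 0.0
time_s: 12.62
tcp_pos: [430.2, -143.2, 133.8]
ee_rot: [0.0, 0.708, 0.707, 0.0]
wrist_force: [0.2, -0.8, -0.8]
grip_width: 85.7
grip_force: 0.0
((617.3538818359375, 143.7498779296875), 15.710000991821289) 77 [616.82097985 143.60201574  87.97823932]
((617.154296875, 48.166259765625), 21.56761932373047) 206 [616.81889653  48.14646955  88.46773914]
[ 430.45989656 -142.71569334  133.74993805]
```

```bash
python3 -m jog '[[[0,-0.5,30],[0,0,0],1],[[0,0,30],[0,0,0],1],[[0,0,30],[0,0,0],1],[[0,0,15],[0,0,0],1],[[0,0,3],[0,0,0],0.9],[[0,0,0],[0,0,0],0.5],[[0,0,0],[0,0,0],0],[[0,0,0],[0,0,0],0],[[0,0,0],[0,0,0],0],[[0,0,0],[0,0,0],0],[[0,0,0],[0,0,0],0],[[0,0,0],[0,0,0],0]]'
```

```text
time_s: 13.67
tcp_pos: [429.9, -143.2, 26.4]
ee_rot: [0.001, 0.707, 0.707, 0.0]
wrist_force: [0.9, 2.8, 8.8]
grip_width: 52.4
grip_force: 63.3
```

```bash
python3 -m jog '[[[0,0,-15],[0,0,0],0],[[0,0,-35],[0,0,0],0],[[0,0,-35],[0,0,0],0],[[16.2,31.5,0],[0,0,0],0],[[16.2,31.5,0],[0,0,0],0],[[16.2,31.5,0],[0,0,0],0],[[16.2,31.5,0],[0,0,0],0],[[16.2,31.5,0],[0,0,0],0],[[16.2,31.5,0],[0,0,0],0],[[0,0,0],[0,0,0],0],[[0,0,0],[0,0,0],0],[[0,0,0],[0,0,0],0]]'
```

```text
time_s: 14.67
tcp_pos: [617.2, -45.9, 110.1]
ee_rot: [-0.001, 0.707, 0.707, -0.001]
wrist_force: [-0.0, -0.5, -1.5]
grip_width: 51.9
grip_force: 63.7
```

```bash
python3 -m jog '[[[0,0,15],[0,0,0],0],[[0,0,20],[0,0,0],0],[[0,0,15],[0,0,0],0],[[0,0,8],[0,0,0],0],[[0,0,4],[0,0,0],0],[[0,0,0],[0,0,0],0],[[0,0,1],[0,0,0],0],[[0,0,1],[0,0,0],0],[[0,0,0.6],[0,0,0],0],[[0,0,0.6],[0,0,0],0],[[0,0,0],[0,0,0],0]]'
```

```text
time_s: 15.58
tcp_pos: [618.5, -45.8, 45.7]
ee_rot: [0.0, 0.707, 0.707, 0.0]
wrist_force: [-0.4, 0.4, -1.1]
grip_width: 51.6
grip_force: 63.8
```

```bash
python3 -m jog '[[[0,-0.8,0.7],[0,0,0],0],[[0,0,0.6],[0,0,0],0],[[0,0,0.4],[0,0,0],0],[[0,0,0],[0,0,0],0]]'
```

```text
time_s: 15.92
tcp_pos: [617.5, -45.8, 44.4]
ee_rot: [-0.0, 0.707, 0.707, -0.0]
wrist_force: [-2.7, 0.1, 7.7]
grip_width: 52.5
grip_force: 64.9
```

```bash
python3 -m jog '[[[0,0,0],[0,0,0],1],[[0,0,0],[0,0,0],1],[[0,0,0],[0,0,0],1],[[0,0,0],[0,0,0],1],[[0,0,0],[0,0,0],1],[[0,0,-25],[0,0,0],1],[[0,0,-35],[0,0,0],1],[[0,0,-30],[0,0,0],1]]'
python3 -m jog '[[[9,-32.5,0],[0,0,0],1],[[9,-32.5,0],[0,0,0],1],[[9,-32.5,0],[0,0,0],1],[[9,-32.5,0],[0,0,0],1],[[9,-32.5,0],[0,0,0],1],[[0,0,0],[0,0,0],1],[[0,0,0],[0,0,0],1],[[0,0,0],[0,0,0],1]]'
```

```text
time_s: 16.58
tcp_pos: [617.1, -45.8, 134.4]
ee_rot: [-0.001, 0.707, 0.707, -0.0]
wrist_force: [1.0, 0.8, 0.9]
grip_width: 85.4
grip_force: 0.0
time_s: 17.25
tcp_pos: [456.0, -0.9, 134.2]
ee_rot: [0.001, 0.707, 0.707, 0.001]
wrist_force: [1.1, 0.1, 0.2]
grip_width: 85.4
grip_force: 0.0
```

```bash
python3 -m jog '[[[0,-0.5,30],[0,0,0],1],[[0,0,30],[0,0,0],1],[[0,0,30],[0,0,0],1],[[0,0,15],[0,0,0],1],[[0,0,3],[0,0,0],1],[[0,0,0],[0,0,0],0.6],[[0,0,0],[0,0,0],0],[[0,0,0],[0,0,0],0],[[0,0,0],[0,0,0],0],[[0,0,0],[0,0,0],0],[[0,0,0],[0,0,0],0],[[0,0,0],[0,0,0],0]]'
```

```text
time_s: 18.25
tcp_pos: [455.4, -0.9, 26.5]
ee_rot: [0.001, 0.707, 0.707, 0.001]
wrist_force: [0.5, -1.0, 7.8]
grip_width: 64.5
grip_force: 67.1
```

```bash
python3 -m jog '[[[0,0,-15],[0,0,0],0],[[0,0,-35],[0,0,0],0],[[0,0,-35],[0,0,0],0],[[-36,15,0],[0,0,0],0],[[-36,15,0],[0,0,0],0],[[-36,15,0],[0,0,0],0],[[-10.4,39,0],[0,0,0],0],[[-10.4,39,0],[0,0,0],0],[[-10.4,39,0],[0,0,0],0],[[0,0,0],[0,0,0],0],[[0,0,0],[0,0,0],0],[[0,0,0],[0,0,0],0]]'
```

```text
time_s: 19.25
tcp_pos: [615.4, -139.8, 110.1]
ee_rot: [-0.001, 0.707, 0.707, -0.001]
wrist_force: [-0.7, -0.1, -1.1]
grip_width: 64.2
grip_force: 67.5
```

```bash
python3 -m jog '[[[0,0.8,15],[0,0,0],0],[[0,0,20],[0,0,0],0],[[0,0,15],[0,0,0],0],[[0,0,8],[0,0,0],0],[[0,0,4],[0,0,0],0],[[0,0,0],[0,0,0],0],[[0,0,1],[0,0,0],0],[[0,0,0.8],[0,0,0],0],[[0,0,0.6],[0,0,0],0],[[0,0,0.6],[0,0,0],0],[[0,0,0],[0,0,0],0]]'
```

```text
time_s: 20.17
tcp_pos: [617.5, -140.1, 46.0]
ee_rot: [0.0, 0.707, 0.707, 0.0]
wrist_force: [-0.6, -0.1, -2.0]
grip_width: 64.2
grip_force: 67.5
```

```bash
python3 -m jog '[[[0,-0.3,0.7],[0,0,0],0],[[0,0,0.6],[0,0,0],0],[[0,0,0.4],[0,0,0],0],[[0,0,0.3],[0,0,0],0],[[0,0,0],[0,0,0],0]]'
```

```text
time_s: 20.58
tcp_pos: [617.1, -140.1, 44.6]
ee_rot: [0.0, 0.707, 0.707, 0.0]
wrist_force: [-3.7, 0.7, 7.5]
grip_width: 64.5
grip_force: 68.6
```

Contact. I'll release, retreat and check.

```bash
python3 -m jog '[[[0,0,0],[0,0,0],1],[[0,0,0],[0,0,0],1],[[0,0,0],[0,0,0],1],[[0,0,0],[0,0,0],1],[[0,0,-25],[0,0,0],1],[[0,0,-35],[0,0,0],1],[[0,0,-35],[0,0,0],1],[[0,0,-35],[0,0,0],1],[[0,-36,0],[0,0,0],1],[[0,-36,0],[0,0,0],1],[[0,-36,0],[0,0,0],1],[[0,-36,0],[0,0,0],1]]'
python3 -m jog '[[[0,-36,0],[0,0,0],1],[[0,-36,0],[0,0,0],1],[[0,0,0],[0,0,0],1],[[0,0,0],[0,0,0],1]]'
python3 - <<'E'
from h import *
im,d=camera('top'); P=cloud('top',d); z=P[...,2]
for y in (144,49,-46,-140):
    b=(np.abs(P[...,0]-617)<45)&(np.abs(P[...,1]-y)<40)
    q=P[b&(abs(z-64)<6)][:,:2].astype(np.float32); print(cv2.minEnclosingCircle(q),len(q),P[b&(z>82)&(z<95)].mean(0))
s,_=camera('scene')
cv2.imwrite('pics/fin.png',cv2.resize(np.vstack([im[140:280,110:410],s[170:330,130:430]]),(600,600)))
E
```

```text
time_s: 21.58
tcp_pos: [471.4, -139.9, 173.7]
ee_rot: [0.0, 0.707, 0.707, 0.0]
wrist_force: [0.2, -0.7, -0.2]
grip_width: 85.4
grip_force: 0.0
time_s: 21.92
tcp_pos: [399.5, -140.0, 173.8]
ee_rot: [-0.0, 0.707, 0.707, -0.0]
wrist_force: [1.1, -0.2, 0.2]
grip_width: 85.6
grip_force: 0.0
((617.3373413085938, 143.29769897460938), 16.22161102294922) 78 [617.04663862 143.76141188  88.19108246]
((617.2379150390625, 47.9803581237793), 21.43639373779297) 199 [616.79414074  48.02592319  88.53295475]
((616.6209106445312, -46.899024963378906), 27.010644912719727) 364 [615.94369509 -46.39136261  88.21302013]
((616.4300537109375, -139.9575653076172), 32.58646774291992) 559 [ 615.64055841 -139.36171101   88.5221064 ]
```

View pics/fin.png

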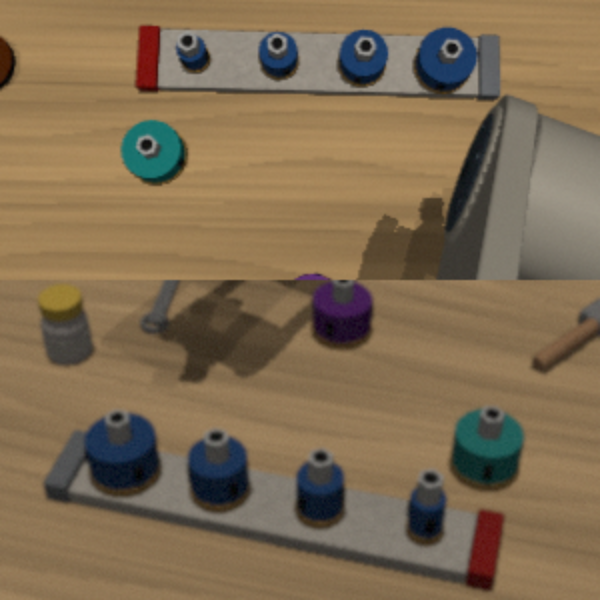

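All four saws are seated in order: the smallest is beside the red cap at (190,45) and the largest is at (447,55). Each is within about 1.5 mm of its post, and the jar is untouched.

```bash
python3 -c "
from plant import robot; print(robot.hand_in())"
```

```text
the job is handed in; nothing more can be done
None
```

The four hole saws are back on the stand, smallest at the red end and largest at the other, each set down gently within about 1.5 mm of its post's axis; the primer jar was not touched, and the job was handed in at about 22 s.

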